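# Slide the pigment bottle off the warmer and the jar on

### The arm

A 6-joint arm with a two-finger parallel gripper is mounted at the origin on the work surface. World frame = base frame: x ahead of the robot, y to its left, z up, the work surface at z = 0. Lengths are in m, angles in degrees, forces in N, time in s.
With the tool pointing down it reaches from about 0.375 to 0.9 m from the base axis. Payload 3.1 kg.
Tool frame: the origin (TCP) lies at the very end of the fingers, on their centre line; the grasp point (between the pads) lies 19 mm behind it; z points along the fingers, y is the line along which they close (so a half turn about z gives the same grasp; the last joint's range is limited). The gripper opens to 87 mm and grips with 3 to 60 N. Pads are 19 mm wide; open, the fingers measure 117 mm over their backs; the gripper's body (75 mm by 190 mm) begins 51 mm behind the grasp point.
Start: joints at [-85.686, 30.224, 82.088, -0, 67.689, -10.227], TCP at [0.157, -0.605, 0.223] pointing down, gripper open.
Joint ranges: [-176.69, 176.69], [-43.24, 126.21], [12.49, 139.97], [-82, 262], [0, 151.66], [-163.58, 163.58]. Speed limits (degrees/s): [159.86, 159.86, 180, 180, 180, 180].

### API

Orientations are given as a 3x3 rotation matrix whose columns are the frame's x, y, z axes.
In Python, from rig import * gives the robot as it stands.
- The arm moves only by the tool jog_arm, never from a script. Its arguments are lists of equal length, an entry for each row: "delta_pos": the shift along the world's x, y, z in cm, a list of three; "turn": the turn about the world's z in degrees; "grip": the closure, from 0 (fully open) to 1 (shut). In form: {"delta_pos": [[x, y, z], ...], "turn": [turn, ...], "grip": [grip, ...]}. A call has 1 to 12 rows; each row is the pose to reach, as a shift and turn from the pose commanded when the call began; what a row does not reach only later rows make up. A row lasts 1/8 s, in which the tool goes at most 62.5 mm and 10.7 degrees, less where a joint would pass 70% of its speed; a pose out of reach is approached as far as the arm can. A call with a gripper value outside its range is refused whole. The fingers move at their own pace and stop on an object; the grip force is fixed at half the most. Time passes only in rows, so rows that repeat a pose let the fingers close. It gives the time, the measured TCP pose, the force, the opening and the grip force at its end, in the units of the state.
- read_state(): the state, without advancing time (a new reading comes with each control period).
- capture(name): name is "scene" or "top"; returns a dict with "color" (420x560x3 uint8, blue, green, red), "fovy" (degrees; the focal length in pixels is half the picture's height over the tangent of half this angle, whatever the lens; pixels are square), "cx", "cy" (the principal point, pixels), "camera_from_world" (4x4, takes a point from world to camera coordinates). Camera axes: x right, y up, looking along -z (the intrinsics and any distortion apply to the point x, -y, -z); pixel columns grow to the right and rows downward; lengths in m; the calibration is good to about 2 mm. A picture is of the moment at which its call begins. There is no depth.
- hand_in(): hands the job in; it is judged then, once.
The state is a dict: "time_s": time; "joint_positions": joint angles; "qvel": joint speeds; "tau": joint torques, N m; "position": TCP position; "tcp_rot": TCP orientation; "force": force on the tool from outside, world axes, zero at the start; "moment": the same for the moment, N m; "opening": opening from 0.0 (shut) to 1.0 (fully open); "grasp_force": force on a finger pad.
Only numpy, scipy, OpenCV 4.12 (cv2) and the standard library are available. Lean on these libraries where they do the work, as an engineer would, in place of code of your own. Each camera call takes 0.05 s, during which the arm holds its last target. There are 200 camera calls.

### The job

Without lifting or tipping anything, slide the stoneware bottle, with the funnel staying seated in its neck, from the round warming place to the square resting place so that it stands wholly inside the square. Then slide the corked glass jar across the table until it stands wholly inside the round place that the bottle left. Leave the scoop, the spatula and the baren lying where they are.

Things in the scene. Friction and masses are not known exactly. Their poses are not given: they have to be found in the camera images.
- bottle: squat brown stoneware bottle, about 0.55 kg, round, 96 mm in diameter (too wide to grasp); straight wall from 4 to 40 mm above the table, sloping shoulder from 40 to 52 mm, neck 38 mm in diameter up to the rim at 70 mm. Stands loose on the table on the round place at the start. Origin: centre of the underside; z is up along its axis. Pushed low on the straight wall it slides on the zinc and stops at once when no longer pushed; pushed high on the neck it can tip
- bottle_neck (a point): centre of the bottle's neck rim, 70 mm above its underside
- funnel: small tin funnel sitting loose in the bottle's neck; a 23 mm stem reaches 14 mm down the neck, a shoulder rests on the rim, and the cone above is 52 mm wide at its mouth, 25 mm above the rim (top of bottle with funnel: 95 mm above the table). Origin: on the axis, at the rim; z is up
- jar: clear glass jar with eight flat sides, about 0.4 kg, 84 mm across the corners (78 mm across the flats); upright sides up to 48 mm above the table, shoulder to 60 mm, cork 38 mm in diameter fixed in it, top at 78 mm. Stands loose on the table, on no mark, beyond the two places as seen from the robot; pushed low it slides on the zinc. Origin: centre of the underside; z is up
- warmer: the round warming place: flat dark iron disc 130 mm in diameter let into the zinc table top, flush with it (no edge, things slide over it freely). Origin: its centre, at table height. Fixed
- rest_tile: the square resting place: flat dark iron square of 130 x 130 mm let in flush in the same way. Origin: its centre, at table height; x and y run along its sides. Fixed. It lies to the left or the right of the round place, 260 to 400 mm from it, with empty table between
- scoop: bystander: bamboo measuring scoop lying on the table, about 145 mm long along its x, a 34 mm wide, 28 mm high cup at its +x end. Origin: about its middle, at table height
- spatula: bystander: flat dark horn palette spatula lying on the table, 165 mm long along its x, blade 34 mm wide, handle 16 mm wide, 6 mm thick. Origin: about its middle, at table height
- baren: bystander: round bamboo printing pad lying on the table far to the left, 116 mm in diameter, 23 mm high with its handle bar. Origin: centre of its underside

How it is judged (in metres and radians):
On the way, in this order (a step that is already met when the one before it is completed fails the run):
1. the bottle stands at rest inside the square place, funnel seated (x of bottle in the frame of rest_tile between -0.02 and 0.02 m and y of bottle in the frame of rest_tile between -0.02 and 0.02 m and linear speed of bottle below 0.02 m/s and angle between each of bottle, jar's own z axis and vertical below 0.06 rad and height (world z) of each of bottle, jar below 0.005 m and distance between funnel and bottle_neck below 0.008 m and angle between funnel's own z axis and vertical below 0.15 rad), for 0.3 s.
2. then the jar stands at rest inside the round place (horizontal distance between jar and warmer below 0.025 m and linear speed of jar below 0.02 m/s and angle between each of bottle, jar's own z axis and vertical below 0.06 rad and height (world z) of each of bottle, jar below 0.005 m and distance between funnel and bottle_neck below 0.008 m and angle between funnel's own z axis and vertical below 0.15 rad), for 0.3 s.
At the end, for the whole second after the job is handed in: The bottle stands upright and still on the table wholly inside the square (its axis within 20 mm of the square's centre along each side), the funnel still seated in its neck; the jar stands upright and still wholly inside the round place (its axis within 25 mm of the centre); both are let go (all of step 2 and x of bottle in the frame of rest_tile between -0.02 and 0.02 m and y of bottle in the frame of rest_tile between -0.02 and 0.02 m and linear speed of bottle below 0.02 m/s and contact force between the fingers and bottle below 0.1 N and contact force between the fingers and jar below 0.1 N); the robot touches nothing.
It fails at once if the bottle or the jar is lifted off the table (height (world z) of any of bottle, jar above 0.009 m).
It fails at once if the bottle or the jar tips by more than about 11 degrees (angle between any of bottle, jar's own z axis and vertical above 0.2 rad).
It fails at once if the funnel comes out of the bottle's neck (distance between funnel and bottle_neck above 0.012 m).
It fails at once if the scoop, the spatula or the baren is moved by more than 20 mm (distance of any of scoop, spatula, baren from where it was at the start of the episode above 0.02 m).
It also fails if it takes over 64 s, if anything falls off the work surface, if the arm or the gripper's body presses on something with over 40 N, if the wrist force passes 120 N, or if a joint passes its speed limit or range.

## Working session

There is one attempt and no reset: what is moved stays moved. The work goes in short steps, Python scripts to look and compute and a tool call to move; the robot and the scene stay as the last step left them, time stands still between calls to the robot, and variables do not carry over. Pictures are saved under pics/ and viewed, at most 10 in all, crops included, and the job is handed in when it is done.

Besides the shell and the picture viewer there is one more tool, called after "Emit:" as a command line: name --pt "numbers of a row" for each row, then --argument value for the rest. jog_arm: Moves the arm, as the interface text tells. Its arguments: {"type":"object","properties":{"delta_pos":{"type":"array"},"turn":{"type":"array"},"grip":{"type":"array"}},"required":["delta_pos","turn","grip"]}

```bash
mkdir -p pics
python3 - <<'E'
from rig import *
import cv2,numpy as np
for n in("scene","top"):
    c=capture(n); cv2.imwrite(f"pics/{n}0.png",c["color"]); print(n,{k:v for k,v in c.items() if k!="color"})
s=read_state();print(s["time_s"],s["position"],s["tcp_rot"],s["opening"])
E
```

```text
scene {'fovy': 54.75726307192481, 'cx': 283.0578063152605, 'cy': 213.77522821829257, 'camera_from_world': array([[ 0.28618731,  0.95816345,  0.00442917, -0.23432352],
       [-0.67326792,  0.19780046,  0.7124502 ,  0.30545225],
       [ 0.68176765, -0.20687622,  0.7017087 , -1.40312078],
       [ 0.        ,  0.        ,  0.        ,  1.        ]])}
top {'fovy': 42.35949419328534, 'cx': 283.58522707334185, 'cy': 220.13962758782563, 'camera_from_world': array([[ 5.71675084e-03, -9.99980741e-01,  2.41585017e-03,
         5.61296188e-02],
       [ 9.89036108e-01,  6.01065110e-03,  1.47551511e-01,
        -5.52286779e-01],
       [-1.47563190e-01,  1.54584782e-03,  9.89051422e-01,
        -1.57392911e+00],
       [ 0.00000000e+00,  0.00000000e+00,  0.00000000e+00,
         1.00000000e+00]])}
0.1 [ 0.15693129 -0.6043052   0.22167477] [[ 9.67956144e-01  2.51119265e-01 -1.31736408e-04]
 [ 2.51119053e-01 -9.67954327e-01  1.90845386e-03]
 [ 3.51734703e-04 -1.88038116e-03 -9.99998170e-01]] 0.9969268318438151
```

View pics/top0.png

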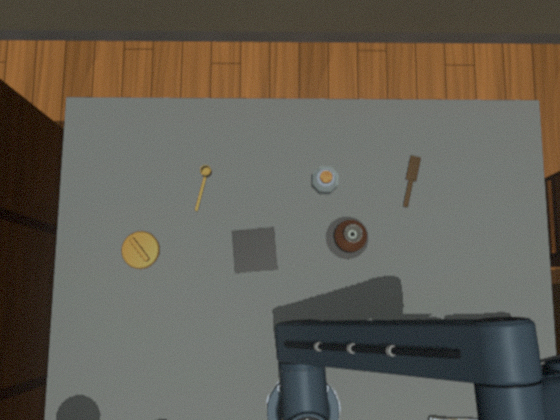

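View pics/scene0.png

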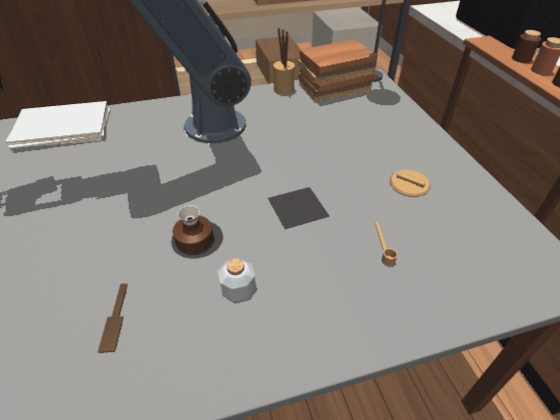

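```bash
cat > h.py <<'E'
import numpy as np,cv2
def w(c,px,z=0.):
    f=c["color"].shape[0]/2/np.tan(np.radians(c["fovy"]/2)); T=c["camera_from_world"];R=T[:3,:3]
    o=-R.T@T[:3,3]; d=R.T@np.array([(px[0]-c["cx"])/f,-(px[1]-c["cy"])/f,-1])
    return (o+d*(z-o[2])/d[2])[:2]
def p(c,X):
    f=c["color"].shape[0]/2/np.tan(np.radians(c["fovy"]/2)); T=c["camera_from_world"]
    q=T[:3,:3]@np.array(X,float)+T[:3,3]; return np.array([c["cx"]+f*q[0]/-q[2],c["cy"]-f*q[1]/-q[2]])
E
python3 - <<'E'
from rig import *
from h import *
c=capture("top"); im=c["color"]
crop=cv2.resize(im[150:290,220:430],None,fx=3.8,fy=3.8,interpolation=cv2.INTER_CUBIC); cv2.imwrite("pics/crop0.png",crop)
g=cv2.cvtColor(im,cv2.COLOR_BGR2GRAY)
m=np.zeros_like(g); m[215:285,220:290]=(g[215:285,220:290]<82)
print(g[250,222:236],g[250,250])
k=cv2.findContours(m,cv2.RETR_EXTERNAL,cv2.CHAIN_APPROX_NONE)[0]; k=max(k,key=cv2.contourArea)
r=cv2.minAreaRect(k); b=cv2.boxPoints(r); print("sq",r,[w(c,q).round(4) for q in b],w(c,r[0]))
for q in [(325,180),(348,237),(351,236),(205,170),(196,209),(414,156),(406,206)]: print(q,w(c,q).round(3))
s=capture("scene")
for q in[(211,236),(299,207)]: print(q,w(s,q).round(3))
print("funnel top",w(c,(352,234),.095).round(4),w(s,(189.5,214.5),.095).round(4))
print("cork top",w(c,(326,177),.078).round(4),w(s,(236,266),.078).round(4))
E
```

```text
[118 114 121 116 119 118 123 116 120 116 114  90  86  84] 78
sq ((236.5, 238.5), (15.0, 7.0), 90.0) [array([0.5237, 0.2132]), array([0.5238, 0.1919]), array([0.4779, 0.1911]), array([0.4778, 0.2123])] [0.5007503  0.20212556]
(325, 180) [ 0.684 -0.068]
(348, 237) [ 0.507 -0.137]
(351, 236) [ 0.51  -0.146]
(205, 170) [0.714 0.304]
(196, 209) [0.591 0.328]
(414, 156) [ 0.762 -0.345]
(406, 206) [ 0.604 -0.316]
(211, 236) [ 0.509 -0.099]
(299, 207) [0.47 0.15]
funnel top [ 0.5049 -0.137 ] [ 0.5156 -0.1401]
cork top [ 0.6757 -0.0648] [ 0.6833 -0.0652]
```

View pics/crop0.png

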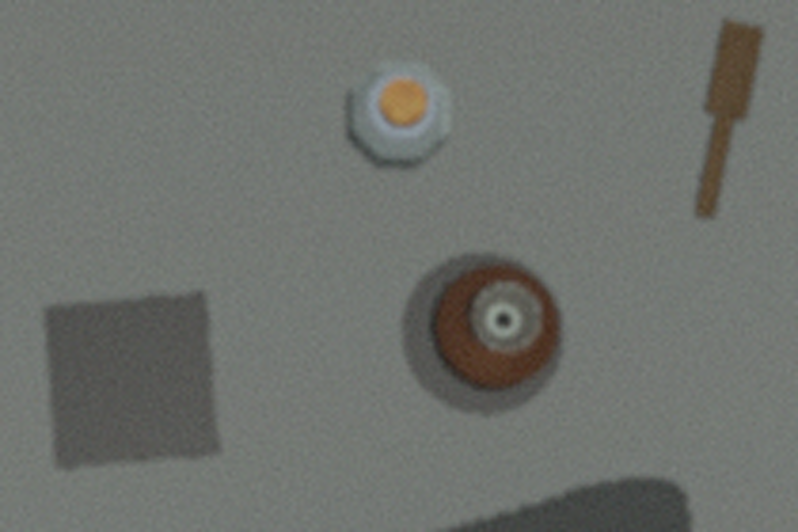

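The crop shows the square with corners about (45,305), (205,292), (219,453) and (58,468). The round place is centred near (482,333), the bottle body near (496,327), the funnel hub near (504,319) and the cork near (404,101).

Run:
```python
from rig import *
from h import *
c=capture("top"); s=capture("scene")
U=lambda u,v:((u+.5)/3.8-.5+220,(v+.5)/3.8-.5+150)
P=np.array([w(c,U(*q)) for q in[(45,305),(205,292),(219,453),(58,468)]])
print("sq",P.round(4).tolist(),P.mean(0),np.linalg.norm(P-np.roll(P,1,0),axis=1))
print("warm",w(c,U(482,333)),[w(c,U(*q)).round(4) for q in[(402,333),(562,333),(482,253),(482,413)]])
print("bottle body",w(c,U(496.5,327.5),.04),"funnel",w(c,U(504,319),.08))
print("cork",w(c,U(404,101),.078),"jar",w(c,U(400,113),.03))
# scene square
S=np.array([w(s,q) for q in[(269,207),(312,189),(328,209),(287,225)]]);print("scene sq",S.mean(0),np.linalg.norm(S-np.roll(S,1,0),axis=1))
cv2.imwrite("pics/crop1.png",cv2.resize(s["color"][170:310,150:350],None,fx=4,fy=4,interpolation=cv2.INTER_CUBIC))
```

```text
sq [[0.527, 0.2179], [0.5383, 0.0897], [0.4095, 0.0775], [0.3969, 0.205]] [0.46791729 0.14755635] [0.13081859 0.12869091 0.12944669 0.12812055]
warm [ 0.50654034 -0.13230424] [array([ 0.5062, -0.0682]), array([ 0.5069, -0.1964]), array([ 0.5714, -0.133 ]), array([ 0.4425, -0.1316])]
bottle body [ 0.50622342 -0.13894483] funnel [ 0.50796145 -0.13971814]
cork [ 0.67803647 -0.06462635] jar [ 0.67942005 -0.06526697]
scene sq [0.47058463 0.15042662] [0.0840079  0.14349869 0.09181291 0.12803074]
```

View pics/crop1.png

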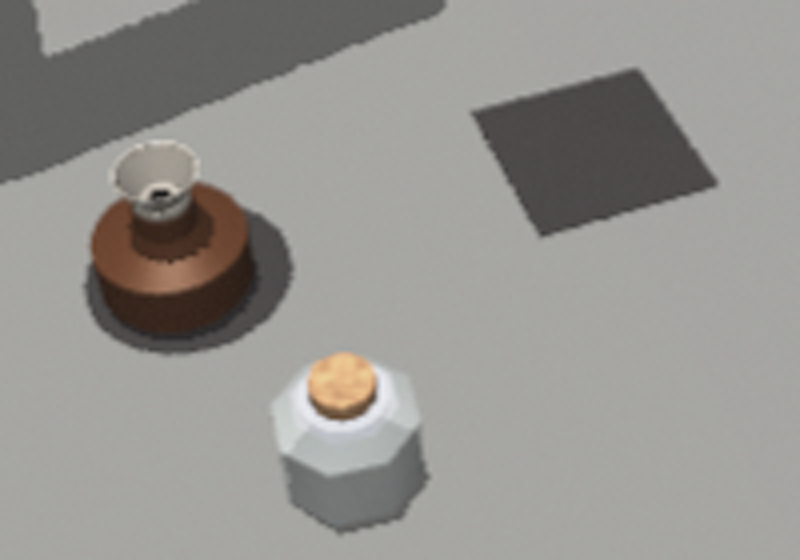

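Emit:
jog_arm --pt "36.2 37.9 -4" --pt "36.2 37.9 -4" --pt "36.2 37.9 -4" --pt "36.2 37.9 -4" --pt "36.2 37.9 -4" --pt "36.2 37.9 -4" --pt "36.2 37.9 -4" --pt "36.2 37.9 -4" --pt "36.2 37.9 -4" --pt "36.2 37.9 -4" --pt "36.2 37.9 -4" --pt "36.2 37.9 -4" --turn '[83,83,83,83,83,83,83,83,83,83,83,83]' --grip '[0.3,0.3,0.3,0.3,0.3,0.3,0.3,0.3,0.3,0.3,0.3,0.3]'

```text
time_s: 1.8
position: [0.5182, -0.2271, 0.1827]
tcp_rot: [[-0.129, 0.992, -0.0], [0.992, 0.129, -0.0], [-0.0, -0.0, -1.0]]
force: [-0.5, -0.4, -0.4]
opening: 0.702
grasp_force: 0.0
```

Run:
```python
from rig import *
from h import *
s=capture("scene"); st=read_state(); print(st["time_s"],st["position"],st["tcp_rot"][:,1],st["opening"],st["force"])
U=lambda u,v:((u+.5)/4-.5+150,(v+.5)/4-.5+170)
S=np.array([w(s,U(*q)) for q in[(471,111),(638,68),(717,185),(541,237)]]);print("sq",S.round(4).tolist(),S.mean(0),np.linalg.norm(S-np.roll(S,1,0),axis=1))
print("funnel mouth",w(s,U(156,174),.095),"cork",w(s,U(343,381),.078))
# warmer left edge extremes
print("warm px from top est",[(np.array(p(s,[.5065+.065*np.cos(a),-.132+.065*np.sin(a),0]))-[150,170])*4 for a in(1.57,3.14,0)])
```

```text
1.85 [ 0.51826162 -0.22713332  0.18267811] [ 9.91614592e-01  1.29230402e-01 -5.83731420e-05] 0.7002100777222059 [-0.21390883 -0.39007367 -0.03109367]
sq [[0.4077, 0.0767], [0.397, 0.2048], [0.5255, 0.2161], [0.5381, 0.0888]] [0.46708544 0.14658766] [0.13096555 0.12850445 0.12901675 0.12791282]
funnel mouth [ 0.51036926 -0.14146384] cork [ 0.67995368 -0.06581395]
warm px from top est [array([293.6456559 , 250.99591884]), array([178.57935745, 202.09036642]), array([207.81638094, 348.50483268])]
```

Emit:
jog_arm --pt "0 0 -5" --pt "0 0 -10" --pt "0 0 -13" --pt "0 0 -15" --pt "0 0 -15.2" --pt "-0.1 1 -15.2" --pt "-0.3 2 -15.2" --pt "-0.4 2.8 -15.2" --pt "-0.5 3.4 -15.2" --pt "-0.6 4.1 -15.2" --pt "-0.7 4.9 -15.2" --pt "-0.8 5.7 -15.2" --turn '[0.5,0.5,0.5,0.5,0.5,0.5,0.5,0.5,0.5,0.5,0.5,0.5]' --grip '[0.3,0.3,0.3,0.3,0.3,0.3,0.3,0.3,0.3,0.3,0.3,0.3]'

```text
time_s: 3.35
position: [0.5118, -0.1695, 0.0309]
tcp_rot: [[-0.14, 0.99, 0.002], [0.99, 0.14, -0.002], [-0.002, 0.002, -1.0]]
force: [1.1, -4.2, 1.2]
opening: 0.703
grasp_force: 1.7
```

Run:
```python
from rig import *
from h import *
s=capture("scene"); st=read_state(); print(st["time_s"],st["position"],st["opening"],st["force"])
cv2.imwrite("pics/s2.png",cv2.resize(s["color"][100:310,100:380],None,fx=2.8,fy=2.8,interpolation=cv2.INTER_CUBIC))
```

```text
3.4 [ 0.5111841  -0.16803895  0.03077752] 0.6976685639845421 [ 2.22939165 -2.00518981  1.82429619]
```

View pics/s2.png

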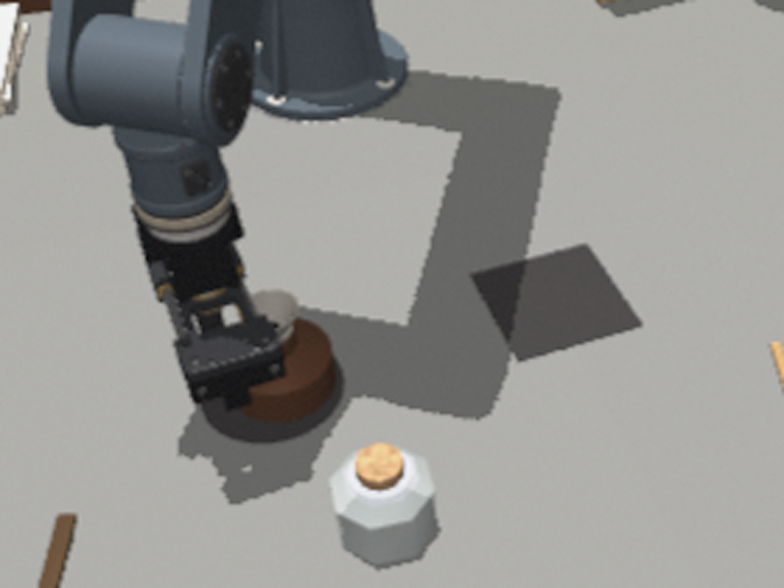

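The view shows the fingers on the bottle wall with the funnel upright, at about (285,340), and the jar clear at (385,510). I'll keep pushing.

Emit:
jog_arm --pt "-0.1 0.8 0" --pt "-0.25 1.8 0" --pt "-0.4 2.8 0" --pt "-0.5 3.8 0" --pt "-0.65 4.8 0" --pt "-0.8 5.8 0" --pt "-0.95 6.8 0" --pt "-1.05 7.8 0" --pt "-1.2 8.8 0" --pt "-1.35 9.8 0" --pt "-1.5 10.8 0" --pt "-1.6 11.6 0" --turn '[0,0,0,0,0,0,0,0,0,0,0,0]' --grip '[0.3,0.3,0.3,0.3,0.3,0.3,0.3,0.3,0.3,0.3,0.3,0.3]'

```text
time_s: 4.9
position: [0.4946, -0.0522, 0.0306]
tcp_rot: [[-0.14, 0.99, -0.0], [0.99, 0.14, 0.0], [0.0, -0.0, -1.0]]
force: [1.8, -5.6, 3.1]
opening: 0.7
grasp_force: 2.7
```

Emit:
jog_arm --pt "-0.1 0.8 0" --pt "-0.25 1.8 0" --pt "-0.4 2.8 0" --pt "-0.5 3.8 0" --pt "-0.65 4.8 0" --pt "-0.8 5.8 0" --pt "-0.95 6.8 0" --pt "-1.05 7.8 0" --pt "-1.2 8.8 0" --pt "-1.35 9.8 0" --pt "-1.5 10.6 0" --pt "-1.55 11.2 0" --turn '[0,0,0,0,0,0,0,0,0,0,0,0]' --grip '[0.3,0.3,0.3,0.3,0.3,0.3,0.3,0.3,0.3,0.3,0.3,0.3]'

```text
time_s: 6.4
position: [0.4784, 0.0596, 0.0304]
tcp_rot: [[-0.14, 0.99, -0.002], [0.99, 0.14, 0.0], [0.0, -0.002, -1.0]]
force: [0.3, -4.7, 3.7]
opening: 0.704
grasp_force: 2.9
```

Run:
```python
from rig import *
from h import *
s=capture("scene"); st=read_state(); print(st["time_s"],st["position"],st["opening"],st["force"])
cv2.imwrite("pics/s3.png",cv2.resize(s["color"][130:290,200:400],None,fx=3.7,fy=3.7,interpolation=cv2.INTER_CUBIC))
```

```text
6.45 [0.4782532  0.06022533 0.03042745] 0.6942372251774925 [ 1.04283025 -2.22950335  2.45378426]
```

View pics/s3.png

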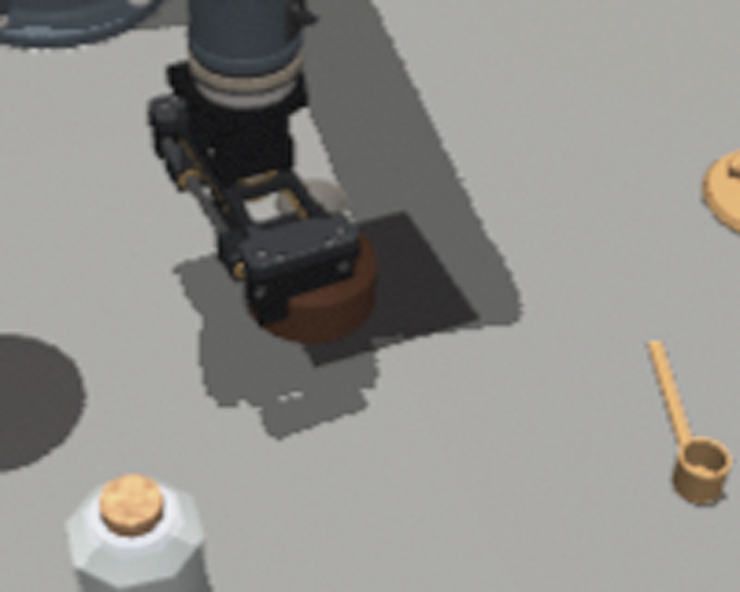

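The bottle, at about (320,280), is halfway onto the square with its funnel seated. I'll finish the push and back straight off before lifting the tool.

Emit:
jog_arm --pt "-0.1 0.8 0" --pt "-0.25 1.8 0" --pt "-0.35 2.7 0" --pt "-0.45 3.4 0" --pt "-0.5 3.8 0" --pt "-0.55 4.1 0" --pt "-0.55 4.1 0" --pt "-0.5 3.7 0" --pt "-0.3 2.2 0" --pt "0.2 -1 0" --pt "0.7 -5 0" --pt "0.9 -7 0" --turn '[0,0,0,0,0,0,0,0,0,0,0,0]' --grip '[0.3,0.3,0.3,0.3,0.3,0.3,0.3,0.3,0.3,0.3,0.3,0.3]'

```text
time_s: 7.95
position: [0.489, -0.0136, 0.0304]
tcp_rot: [[-0.137, 0.991, 0.001], [0.991, 0.137, -0.0], [-0.0, 0.001, -1.0]]
force: [0.3, -0.4, -0.1]
opening: 0.702
grasp_force: 0.0
```

Emit:
jog_arm --pt "0 0 3" --pt "0 0 8" --pt "0 -4 14" --pt "0 -10 15" --pt "0 -10 15" --turn '[0,0,0,0,0]' --grip '[0.3,0.3,0.3,0.3,0.3]'

```text
time_s: 8.57
position: [0.4899, -0.1157, 0.1824]
tcp_rot: [[-0.134, 0.991, 0.005], [0.991, 0.134, -0.003], [-0.004, 0.005, -1.0]]
force: [-0.1, 0.3, -0.5]
opening: 0.698
grasp_force: 0.0
```

Run:
```python
from rig import *
from h import *
s=capture("scene"); st=read_state(); print(st["time_s"],st["position"],st["opening"],st["tcp_rot"][:,1])
cv2.imwrite("pics/s4.png",cv2.resize(s["color"][130:310,160:400],None,fx=3.3,fy=3.3,interpolation=cv2.INTER_CUBIC))
for n,q in(("mouth",[.4675,.147,.095]),): print((p(s,q)-[160,130])*3.3)
```

```text
8.625 [ 0.48872224 -0.11404193  0.18133511] 0.6972582635290412 [0.9908032  0.13529785 0.00187143]
[458.1029215  164.80028251]
```

View pics/s4.png

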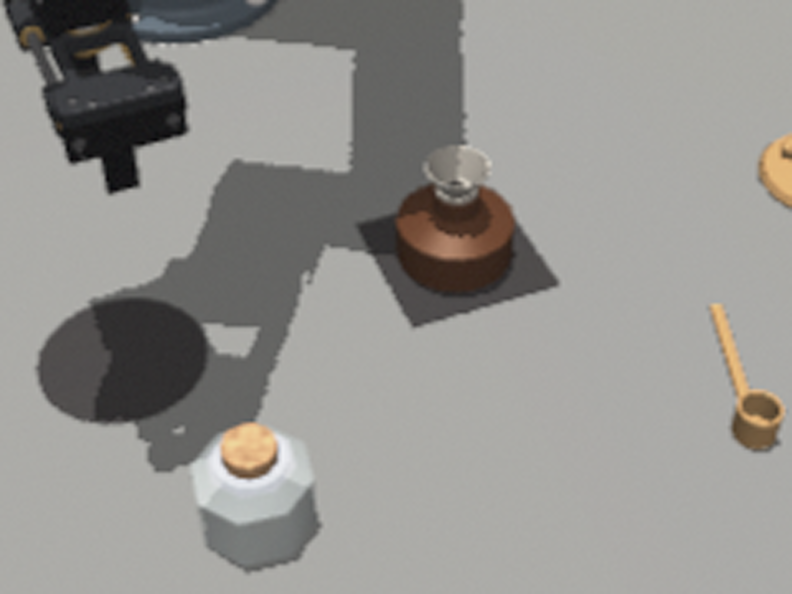

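The bottle stands centred on the square at about (456,235), with the funnel mouth at (456,168) against (458,165) predicted. Next is the jar, at about (255,500), pushed from behind.

Emit:
jog_arm --pt "27.4 7.8 0" --pt "27.4 7.8 0" --pt "27.4 7.8 0" --pt "27.4 7.8 0" --pt "27.4 7.8 0" --pt "27.4 7.8 0" --pt "27.4 7.8 0" --pt "27.4 7.8 0" --pt "27.4 7.8 0" --pt "27.4 7.8 0" --pt "27.4 7.8 0" --turn '[-76.5,-76.5,-76.5,-76.5,-76.5,-76.5,-76.5,-76.5,-76.5,-76.5,-76.5]' --grip '[0.4,0.4,0.4,0.4,0.4,0.4,0.4,0.4,0.4,0.4,0.4]'

```text
time_s: 10.0
position: [0.7624, -0.033, 0.1806]
tcp_rot: [[0.93, 0.368, 0.0], [0.368, -0.93, 0.0], [0.0, -0.0, -1.0]]
force: [0.4, -0.3, 0.2]
opening: 0.599
grasp_force: 0.0
```

Emit:
jog_arm --pt "0 0 -5" --pt "0 0 -10" --pt "0 0 -14" --pt "0 0 -16" --pt "0 0 -16.2" --pt "-0.9 -0.4 -16.2" --pt "-1.9 -0.7 -16.2" --pt "-2.8 -1.1 -16.2" --pt "-3.6 -1.4 -16.2" --pt "-4.3 -1.7 -16.2" --pt "-5.0 -1.9 -16.2" --pt "-5.7 -2.2 -16.2" --turn '[0,0,0,0,0,0,0,0,0,0,0,0]' --grip '[0.4,0.4,0.4,0.4,0.4,0.4,0.4,0.4,0.4,0.4,0.4,0.4]'

```text
time_s: 11.5
position: [0.7059, -0.0549, 0.0188]
tcp_rot: [[0.93, 0.367, 0.002], [0.367, -0.93, -0.0], [0.002, 0.001, -1.0]]
force: [1.4, 0.9, 0.0]
opening: 0.598
grasp_force: 0.8
```

Run:
```python
from rig import *
from h import *
s=capture("scene"); st=read_state(); print(st["time_s"],st["position"],st["opening"],st["force"])
cv2.imwrite("pics/s5.png",cv2.resize(s["color"][130:350,140:400],None,fx=2.7,fy=2.7,interpolation=cv2.INTER_CUBIC))
```

```text
11.55 [ 0.70450724 -0.05535926  0.0186291 ] 0.5978472429636559 [1.03865652 0.12893989 0.71178774]
```

View pics/s5.png

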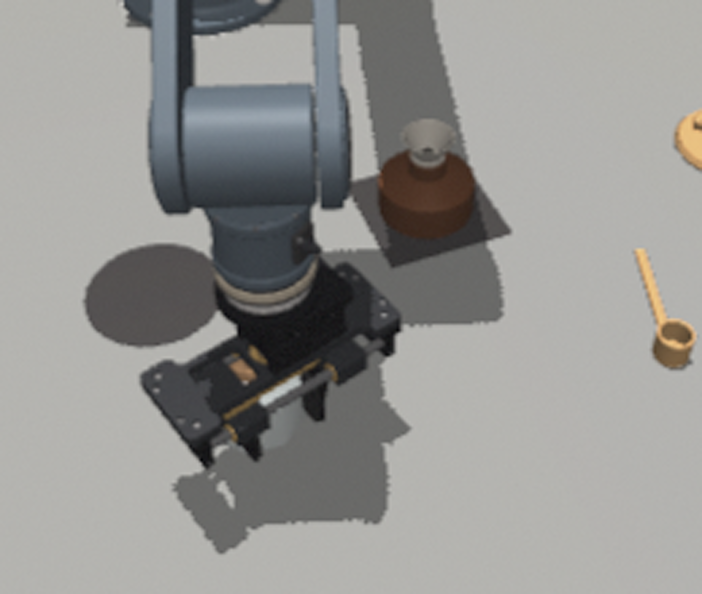

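The fingers straddle the back of the jar at about (290,420), and the bottle is undisturbed. I'll push the jar to the round place.

Emit:
jog_arm --pt "-0.8 -0.3 0" --pt "-1.7 -0.65 0" --pt "-2.6 -1.0 0" --pt "-3.5 -1.35 0" --pt "-4.4 -1.7 0" --pt "-5.3 -2.05 0" --pt "-6.2 -2.4 0" --pt "-7.1 -2.75 0" --pt "-8.0 -3.1 0" --pt "-8.9 -3.45 0" --pt "-9.8 -3.8 0" --pt "-10.6 -4.1 0" --turn '[0,0,0,0,0,0,0,0,0,0,0,0]' --grip '[0.4,0.4,0.4,0.4,0.4,0.4,0.4,0.4,0.4,0.4,0.4,0.4]'

```text
time_s: 13.05
position: [0.5989, -0.0962, 0.0186]
tcp_rot: [[0.93, 0.367, 0.0], [0.367, -0.93, -0.0], [0.0, 0.0, -1.0]]
force: [1.8, 0.3, 0.9]
opening: 0.604
grasp_force: 1.1
```

Emit:
jog_arm --pt "-0.8 -0.3 0" --pt "-1.7 -0.65 0" --pt "-2.6 -1.0 0" --pt "-3.5 -1.35 0" --pt "-4.4 -1.7 0" --pt "-5.0 -1.95 0" --pt "-5.4 -2.1 0" --pt "-5.6 -2.15 0" --pt "-5.6 -2.15 0" --pt "-5 -1.9 0" --pt "-3 -1.2 0" --pt "0 0 0" --turn '[0,0,0,0,0,0,0,0,0,0,0,0]' --grip '[0.4,0.4,0.4,0.4,0.4,0.4,0.4,0.4,0.4,0.4,0.4,0.4]'

```text
time_s: 14.55
position: [0.5987, -0.0955, 0.018]
tcp_rot: [[0.93, 0.367, -0.003], [0.367, -0.93, 0.001], [-0.003, -0.002, -1.0]]
force: [1.0, -1.0, -0.1]
opening: 0.6
grasp_force: 0.0
```

Emit:
jog_arm --pt "3 1.2 0" --pt "5 1.9 3" --pt "5 1.9 8" --pt "8 3 14" --pt "13 5 18" --pt "18 7 20" --pt "18 7 20" --pt "18 7 20" --turn '[0,0,0,0,0,0,0,0]' --grip '[0.4,0.4,0.4,0.4,0.4,0.4,0.4,0.4]'

```text
time_s: 15.55
position: [0.7781, -0.0254, 0.2168]
tcp_rot: [[0.93, 0.368, -0.004], [0.368, -0.93, 0.0], [-0.004, -0.002, -1.0]]
force: [-0.3, 0.1, -0.2]
opening: 0.597
grasp_force: 0.0
```

Run:
```python
from rig import *
from h import *
st=read_state(); print(st["time_s"],st["position"],st["force"])
a=[]
for n in("scene","top"):
    s=capture(n); print(n,"cork target px",p(s,[.5065,-.132,.078]),"funnel target",p(s,[.4675,.147,.095]))
    a.append(s["color"])
im=np.hstack([cv2.resize(a[0][160:300,160:340],None,fx=2.2,fy=2.2),cv2.resize(a[1][160:300,220:400],None,fx=2.2,fy=2.2)])
cv2.imwrite("pics/s6.png",im)
```

```text
15.55 [ 0.77806353 -0.02535119  0.21675959] [-0.28550921  0.0698125  -0.19955875]
scene cork target px [193.50115197 216.30876499] funnel target [298.81906712 179.93947955]
top cork target px [349.52071967 234.14817173] funnel target [252.80153213 246.3900351 ]
```

View pics/s6.png

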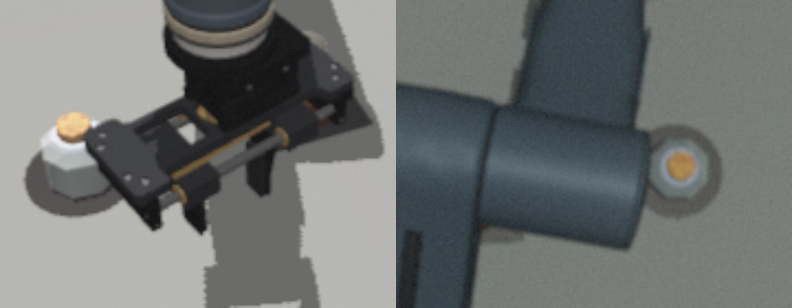

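The cork is at about (349,235) in the top view and (193,217) in the scene view, both within a pixel of target. The arm is clear of everything.

```bash
python3 -c "
from rig import *
print(hand_in())"
```

```text
the job is handed in; nothing more can be done
None
```

The job is handed in, with no verdict returned: the camera images show the bottle, funnel seated, inside the square and the jar inside the round place, each within about 3 mm of centre, and the arm stayed clear of the scoop, spatula and baren.

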